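Build up a caster wheel on its stub axle

TASK

Build the wheel up on the upright stub axle held in the clamp jig: slide on the bronze thrust washer first, then the green sleeve, then the white nylon wheel over the sleeve, then the zinc washer, and the red shaft collar last, each pushed fully home so that it lies flat, and let go before the next. Don't knock the jar, the bit case, the corner brace or the worn black wheel out of place.

Things in the scene. Friction and masses are not known exactly. Their poses are not given: they have to be found in the camera images.
- jig: Fixed plywood board on the 3 mm grey rubber mat, steel plate on it, plate top 20 mm above the origin; upright bright 15 mm axle, end at 72 mm, last 7 mm tapered to 7 mm. Origin: on the axle's axis, board's underside. Own x points to the black toggle clamp: spindle x = 80 mm, 54 mm high; base and lever x = 115-161 mm, 160 mm high. Board x -65 to 175, y +-65; plate x -45 to 95, y +-45.
- bronze_washer: Bronze-coloured thrust washer lying flat: outer diameter 54 mm, bore 20 mm, 6 mm thick. Origin: centre of its underside; own z along the bore, up.
- sleeve: Green nylon bearing sleeve (tube) standing on end: outer diameter 28 mm, bore 20 mm, 26 mm tall. Origin: centre of its underside; own z along the bore, up.
- nylon_wheel: White nylon caster wheel lying flat: outer diameter 66 mm, 24 mm thick at the hub, bore 33 mm (fits loosely over the sleeve). Origin: centre of its underside; own z along the bore, up.
- zinc_washer: Pale grey zinc-plated flat washer lying flat: outer diameter 46 mm, bore 20 mm, 6 mm thick. Origin: centre of its underside; own z along the bore, up.
- red_collar: Red shaft collar lying flat: outer diameter 40 mm, bore 20 mm, 10 mm thick. Origin: centre of its underside; own z along the bore, up.
- worn_wheel: Worn wheel, black tread and yellow hub, lying flat, 66 mm diameter, 24 mm thick; not to be used. Origin: centre of its underside.
- jar: Frosted glass canning jar with metal screw lid, 80 mm diameter, 126 mm tall; bystander. Origin: centre of its underside.
- bit_case: Blue plastic hex bit case, 70 (x) x 120 (y) x 32 mm; bystander. Origin: centre of its underside.
- corner_brace: Galvanized corner brace of 22 mm wide strip: one leg lies 70 mm along own +x from the origin at the bend, the other stands 70 mm up; bystander.
Things that resemble listed ones, but are neither listed nor needed, are in the scene too. Leave any pink look-alike of the nylon_wheel alone. Several things have the shape of the bronze_washer; the one meant has the colours described above.

How it is judged:
By the outcome, as a careful person would: the job done as asked, in the order asked, and still so for the second after the job is handed in, with the robot touching nothing.
It also fails if it takes over 133 s, if anything falls off the work surface, if the arm or the gripper's body presses on something with over 40 N, if the wrist force passes 120 N, or if a joint passes its speed limit or range.

ROBOT

A 6-joint arm with a two-finger parallel gripper is mounted at the origin on the work surface. World frame = base frame: x ahead of the robot, y to its left, z up, the work surface at z = 0. Lengths are in mm, angles in rad, forces in N, time in s.
With the tool pointing down it reaches from about 350 to 775 mm from the base axis. Payload 7.3 kg.
Tool frame: the origin (TCP) lies on the mounting face of the last link; the fingertips stand 178 mm ahead of it and the grasp point (between the pads) lies 159 mm ahead of it; z points along the fingers, y is the line along which they close (so a half turn about z gives the same grasp; the last joint's range is limited). The gripper opens to 92 mm and grips with 3 to 60 N. Pads are 19 mm wide; open, the fingers measure 130 mm over their backs; the gripper's body (75 mm by 190 mm) begins 47 mm behind the grasp point.
Start: joints at [-1.336, 0.342, 1.524, -0, 1.275, -0.146], TCP at [195.143, -487.388, 404.741] pointing down, gripper open.
Joint ranges: [-2.53, 2.53], [-0.77, 2.02], [0.04, 2.7], [-1, 4.14], [0.28, 2.66], [-3.11, 3.11]. Speed limits (rad/s): [2.57, 2.57, 3.14, 3.14, 3.14, 3.14].

INTERFACE

Orientations are given as [roll, pitch, yaw] about the fixed x, y, z axes, in that order (R = Rz(yaw) Ry(pitch) Rx(roll)).
In Python, from plant import bot, vision gives the robot as it stands. The module is installed in compiled form; this text tells all that it offers.
- The arm moves only by the shell command python3 -m crank FILE, which reads ROWS from the file FILE. ROWS is a JSON list of rows, 1 to 5 of them, each an object with the fields jaw (the finger opening in mm), x, y, z (the shift in fractions of the full range, 1 being 600 mm), turn (a turn about the tool's z in normalised numbers (1 is pi rad)); a field left out counts as zero (the opening has to be given); each row is the pose to reach, as a shift and turn from the pose commanded when the command began, along the tool's axes at that moment; what a row does not reach only later rows make up. A row lasts 1/8 s, in which the tool goes at most 62.5 mm and 0.188 rad, less where a joint would pass 70% of its speed; a pose out of reach is approached as far as the arm can. The fingers move at their own pace and stop on an object; the grip force is fixed at half the most. Time passes only in rows, so rows that do not move let the fingers close. It prints the time, the measured TCP pose, the force, the opening and the grip force at its end. No shift or turn number may pass 1 either way. Input that does not fit is refused with a message, and nothing moves.
- bot.get_obs(): the state, without advancing time (a new reading comes with each control period).
- vision.capture(name): name is "scene" or "top"; returns a dict with "color" (400x640x3 uint8, red, green, blue), "K" (3x3 intrinsics, pixels), "R" (3x3) and "t" (3): a world point X has camera coordinates R X + t. Camera axes: x right, y down, z forward; pixel columns grow to the right and rows downward; lengths in mm; the calibration is good to about 2 mm. A picture is of the moment at which its call begins. There is no depth.
- bot.close_job(): hands the job in; it is judged then, once.
The state is a dict: "time": time; "joint_positions": joint angles; "dq": joint speeds; "tau": joint torques, N m; "tool_pos": TCP position; "tcp_rot": TCP orientation; "contact_force": force on the tool from outside, world axes, zero at the start; "moment": the same for the moment, N m; "grip_width": finger opening in mm; "finger_force": force on a finger pad.
Only numpy, scipy, OpenCV 4.12 (cv2) and the standard library are available. Lean on these libraries where they do the work, as an engineer would, in place of code of your own. Each camera call takes 0.05 s, during which the arm holds its last target. There are 200 camera calls.

## Working session

There is one attempt and no reset: what is moved stays moved. The work goes in short steps, Python scripts to look and compute and a shell command to move; the robot and the scene stay as the last step left them, time stands still between calls to the robot, and variables do not carry over. Pictures are saved under pics/ and viewed, at most 14 in all, crops included, and the job is handed in when it is done.

```bash
mkdir -p pics; python3 - <<'E'
from plant import bot, vision
import cv2
for n in("scene","top"):
    c=vision.capture(n); cv2.imwrite(f"pics/{n}0.png",c["color"][:,:,::-1]); print(c["K"].tolist(),c["R"].round(4).tolist(),c["t"])
o=bot.get_obs();print(o)
E
```

```text
[[387.9170966315068, 0.0, 315.2161230880971], [0.0, 387.9170966315068, 196.01616333493908], [0.0, 0.0, 1.0]] [[0.0734, 0.9973, -0.0058], [0.8099, -0.063, -0.5831], [-0.5819, 0.0381, -0.8124]] [  53.05560114 -349.24284668 1340.94953374]
[[446.33015094971046, 0.0, 321.38708987128933], [0.0, 446.33015094971046, 197.02459038175488], [0.0, 0.0, 1.0]] [[-0.0133, -0.9997, 0.0213], [-0.99, 0.0102, -0.1404], [0.1402, -0.0229, -0.9899]] [-113.59563234  432.69383534 1528.01280171]
{'time': 0.1, 'joint_positions': array([-1.33599548e+00,  3.42642003e-01,  1.52490668e+00, -2.91181307e-05,
        1.27542326e+00, -1.46026103e-01]), 'dq': array([ 0.00059875, -0.00260976, -0.00415353, -0.00049672, -0.00172091,
       -0.00098714]), 'tau': array([ 1.45248472e-03, -4.32003951e+01, -2.44694513e+01,  7.19036884e-02,
        5.26618038e-02, -6.25449115e-05]), 'tool_pos': array([ 195.11205778, -487.26655068,  404.12520431]), 'tcp_rot': array([-3.14022400e+00, -1.73147273e-04,  3.80835322e-01]), 'contact_force': array([-0.75105004, -1.13963405, -0.65714761]), 'moment': array([-0.05874523,  0.01757418, -0.0078656 ]), 'finger_force': 0.0, 'grip_width': 92.08285004179643}
```

View pics/scene0.png

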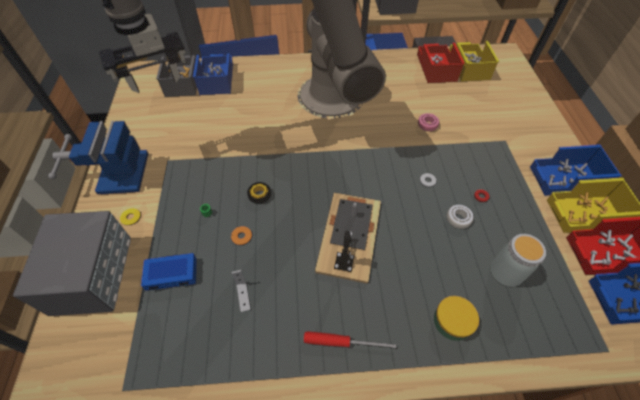

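View pics/top0.png

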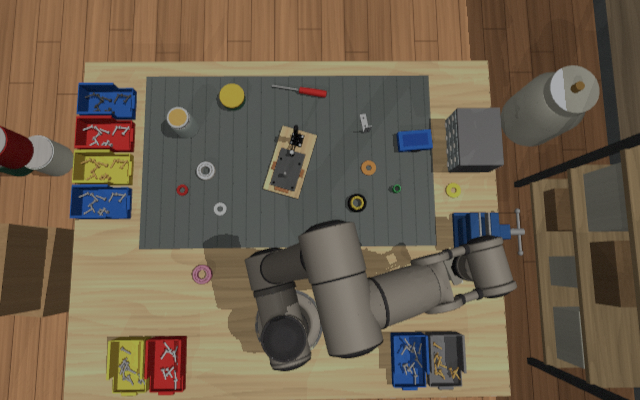

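The top view shows the jig near (291,160), with the bronze washer at (369,168) and the sleeve at (397,188). The nylon wheel is at (205,170), the zinc washer at (220,209), the collar at (182,190) and the worn wheel at (357,203). I'll zoom in for detail.

```bash
python3 - <<'E'
import cv2,numpy as np
t=cv2.imread("pics/top0.png");s=cv2.imread("pics/scene0.png")
cv2.imwrite("pics/topjig.png",np.hstack([cv2.resize(t[110:210,250:330],None,fx=5,fy=5,interpolation=2),cv2.resize(s[180:280,310:390],None,fx=5,fy=5,interpolation=2)]))
r=lambda im,u,v:cv2.resize(im[v-15:v+15,u-15:u+15],(150,150),interpolation=cv2.INTER_NEAREST)
T=[(369,168),(397,188),(205,170),(220,209),(182,190)]
S=[(241,236),(206,210),(460,216),(428,180),(482,195)]
cv2.imwrite("pics/obj.png",np.vstack([np.hstack([r(t,*p) for p in T]),np.hstack([r(s,*p) for p in S])]))
E
```

```text
(no output)
```

View pics/topjig.png

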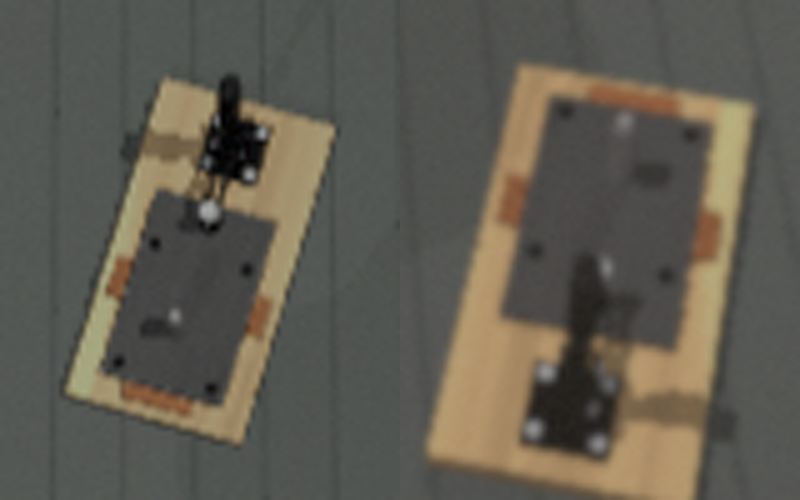

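View pics/obj.png

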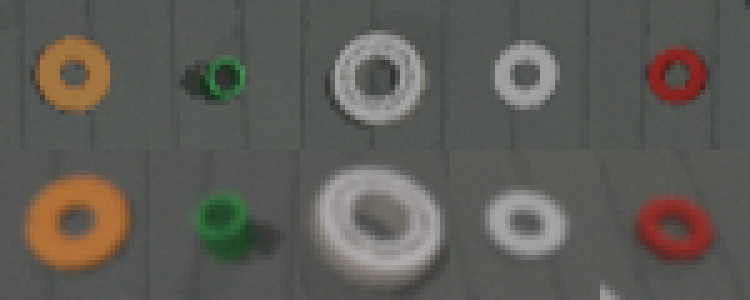

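```bash
cat > h.py <<'E'
import numpy as np,cv2
from plant import bot,vision
def cap(n): 
    c=vision.capture(n); return c
def ray(c,uv,z):
    d=c["R"].T@np.linalg.solve(c["K"],[uv[0],uv[1],1]); o=-c["R"].T@c["t"]
    return (o+d*(z-o[2])/d[2])[:2]
def proj(c,X):
    p=c["K"]@(c["R"]@np.array(X,float)+c["t"]); return p[:2]/p[2]
def tri(cs,uvs):
    A=[];b=[]
    for c,uv in zip(cs,uvs):
        P=c["K"]@np.c_[c["R"],c["t"]]
        for k in(0,1):
            r=P[k]-uv[k]*P[2];A.append(r[:3]/1500);b.append(-r[3]/1500)
    return np.linalg.lstsq(np.array(A),np.array(b),rcond=None)[0]
def blob(c,kind,uv,r=16):
    u,v=map(int,uv); x0,y0=u-r,v-r
    im=c["color"][y0:v+r,x0:u+r].astype(int);R,G,B=im[...,0],im[...,1],im[...,2]
    m={"o":(R>B+50)&(G>B+15),"g":G>np.maximum(R,B)+30,"w":(R+G+B>330)&(abs(R-B)<45),"r":R>G+50}[kind]
    cs,_=cv2.findContours(m.astype(np.uint8),cv2.RETR_EXTERNAL,cv2.CHAIN_APPROX_NONE)
    if not cs: return None
    k=max(cs,key=cv2.contourArea); f=np.zeros(m.shape,np.uint8);cv2.drawContours(f,[k],-1,1,-1)
    M=cv2.moments(f,True); return np.array([M["m10"]/M["m00"]+x0,M["m01"]/M["m00"]+y0]),M["m00"]
E
python3 - <<'E'
from h import *
cs=[cap("top"),cap("scene")]
L=[("bronze","o",6,(369,168),(241,236)),("sleeve","g",26,(397,188),(206,210)),("wheel","w",24,(205,170),(460,216)),("zinc","w",6,(220,209),(428,180)),("red","r",10,(182,190),(482,195)),("worn","o",24,(357,203),(259,192))]
for n,k,h,a,b in L:
    for c,p in zip(cs,(a,b)):
        q,ar=blob(c,k,p); print(n,q.round(1),ar,ray(c,q,3+h/2).round(1))
f=lambda L,x0,y0:[((x+.5)/5-.5+x0,(y+.5)/5-.5+y0) for x,y in L]
T=f([(155,190),(275,222),(222,405),(102,372),(175,316)],250,110)
S=f([(677-400,350),(502-400,318),(550-400,97),(712-400,125),(624-400,122)],310,180)
for c,Q in zip(cs,(T,S)):
    P=np.array([ray(c,q,23) for q in Q[:4]]); e=(P[0]+P[1]-P[2]-P[3])/2
    ctr=P.mean(0);d=e/np.linalg.norm(e); print("plate",P.round(0).tolist(),np.linalg.norm(e),np.arctan2(d[1],d[0]),"axle",ctr-25*d,"tip",ray(c,Q[4],74))
print(tri(cs,[T[4],S[4]]))
E
```

```text
bronze [368.2 167.4] 173.0 [ 540.8 -288.9]
bronze [240.9 235.1] 312.0 [ 538.9 -287.1]
sleeve [396.7 188.1] 52.0 [ 462.7 -387.1]
sleeve [204.8 208.5] 85.0 [ 454.4 -385.8]
wheel [205.3 170.1] 266.0 [534.3 291. ]
wheel [460.1 215. ] 462.0 [527.4 294.8]
zinc [219.7 208.5] 138.0 [397.7 239.4]
zinc [427.7 179.1] 176.0 [394.2 242.4]
red [181.9 189.6] 98.0 [466.2 373.3]
red [481.5 195.1] 132.0 [463.  376.6]
worn [356.8 202.3] 146.0 [ 413.5 -244.1]
worn [258.2 190.5] 200.0 [ 403.9 -242.6]
plate [[612.0, 24.0], [588.0, -61.0], [456.0, -23.0], [481.0, 61.0]] 136.6859074901529 -0.28031369451618565 axle [510.20266172   7.2830521 ] tip [510.28751968   6.97643208]
plate [[614.0, 26.0], [590.0, -59.0], [456.0, -20.0], [481.0, 65.0]] 138.95058602076017 -0.2842339681687325 axle [511.48206538   9.90086649] tip [510.22638944   9.37038941]
[510.35976515   7.96898176  74.32036591]
```

```bash
cat > go.py <<'E'
import sys,numpy as np
from scipy.spatial.transform import Rotation as Ro
from plant import bot
# usage: go.py x y tipz yaw -> shift in tool axes and turn
x,y,z,yaw=map(float,sys.argv[1:5]); o=bot.get_obs(); R=Ro.from_euler("xyz",o["tcp_rot"]).as_matrix()
d=R.T@(np.array([x,y,z+178])-o["tool_pos"]); t=(o["tcp_rot"][2]-yaw+np.pi)%(2*np.pi)-np.pi
print("shift",d.round(1),"turn",round(t,3),"t",o["time"],"F",o["contact_force"].round(1),"w",round(o["grip_width"],1))
E
python3 go.py 540 -288 120 -0.282; python3 go.py 540 -288 4.5 -0.282
```

```text
shift [394.2 -56.8 106.4] turn 0.663 t 0.2 F [ 1.  -0.6  0.8] w 91.8
shift [394.2 -56.7 221.9] turn 0.663 t 0.2 F [ 1.  -0.6  0.8] w 91.8
```

Careful with the scale: shifts go in shares of 600 mm and turns go in shares of pi rad. That gives: 394 mm / 600 = 0.6567, 106 mm / 600 = 0.1767, 0.663 rad / 3.1416 = 0.211.

```bash
echo '[{"jaw": 80,"x": 0.6567,"y": -0.095,"z": 0.1767,"turn": 0.211},{"jaw": 80,"x": 0.6567,"y": -0.095,"z": 0.1767,"turn": 0.211},{"jaw": 80,"x": 0.6567,"y": -0.095,"z": 0.1767,"turn": 0.211},{"jaw": 80,"x": 0.6567,"y": -0.095,"z": 0.1767,"turn": 0.211},{"jaw": 80,"x": 0.6567,"y": -0.095,"z": 0.1767,"turn": 0.211}]' > mv.in && python3 -m crank mv.in; python3 go.py 540 -288 120 -0.282
```

```text
time: 0.82
tool_pos: [443.7, -343.8, 328.3]
tcp_rot: [3.141, -0.0, -0.284]
contact_force: [0.8, -0.1, 0.2]
grip_width: 79.9
finger_force: 0.0
shift [ 76.8 -80.6  30.3] turn -0.002 t 0.825 F [ 0.8 -0.1  0.2] w 79.9
```

In the tool's units: -80.6 mm / 600 = -0.1343, 76.8 mm / 600 = 0.128.

```bash
echo '[{"jaw": 80,"x": 0.128,"y": -0.1343,"z": 0.05},{"jaw": 80,"x": 0.128,"y": -0.1343,"z": 0.05},{"jaw": 80,"x": 0.128,"y": -0.1343,"z": 0.05},{"jaw": 80,"x": 0.128,"y": -0.1343,"z": 0.05}]' > mv.in && python3 -m crank mv.in; python3 go.py 540 -288 5 -0.282
```

```text
time: 1.32
tool_pos: [538.2, -288.9, 298.5]
tcp_rot: [3.141, 0.001, -0.282]
contact_force: [-0.2, -0.5, -0.1]
grip_width: 80.0
finger_force: 0.0
shift [  1.6  -1.4 115.5] turn 0.0 t 1.325 F [-0.2 -0.5 -0.1] w 80.0
```

In the tool's units: 115.5 mm / 600 = 0.1925, 105 mm / 600 = 0.175.

```bash
echo '[{"jaw": 80,"x": 0.0027,"y": -0.0023,"z": 0.1},{"jaw": 80,"x": 0.0027,"y": -0.0023,"z": 0.175},{"jaw": 80,"x": 0.0027,"y": -0.0023,"z": 0.1925},{"jaw": 80,"x": 0.0027,"y": -0.0023,"z": 0.1925}]' > mv.in && python3 -m crank mv.in; python3 go.py 540 -288 5 -0.282
```

```text
time: 1.82
tool_pos: [539.9, -289.1, 184.2]
tcp_rot: [3.141, -0.0, -0.284]
contact_force: [0.2, 0.7, 1.1]
grip_width: 80.0
finger_force: 0.0
shift [-0.2 -1.1  1.2] turn -0.002 t 1.825 F [0.2 0.7 1.1] w 80.0
```

```bash
echo '[{"jaw": 40,"y": -0.0017,"z": 0.0017},{"jaw": 40,"y": -0.0017,"z": 0.0017},{"jaw": 40,"y": -0.0017,"z": 0.0017},{"jaw": 40,"y": -0.0017,"z": 0.0017}]' > mv.in && python3 -m crank mv.in; echo '[{"jaw": 40,"z": -0.0833},{"jaw": 40,"z": -0.1667},{"jaw": 40,"z": -0.1917},{"jaw": 40,"z": -0.1917}]' > mv.in && python3 -m crank mv.in; python3 - <<'E'
from h import *
cs=[cap("top"),cap("scene")]
print([proj(c,[540,-288,120]).round() for c in cs])
a,b=[c["color"][:,:,::-1] for c in cs]
p,q=[proj(c,[540,-288,120]).astype(int) for c in cs]
f=lambda im,p:cv2.resize(im[p[1]-30:p[1]+30,p[0]-30:p[0]+30],None,fx=6,fy=6)
cv2.imwrite("pics/g1.png",np.hstack([f(a,p),f(b,q)]))
E
python3 go.py 510.5 8.3 120 -0.282
```

```text
time: 2.33
tool_pos: [540.8, -287.2, 183.0]
tcp_rot: [3.141, -0.001, -0.282]
contact_force: [-0.2, 0.8, 3.8]
grip_width: 52.3
finger_force: 30.0
time: 2.82
tool_pos: [540.6, -287.0, 297.7]
tcp_rot: [3.141, -0.001, -0.282]
contact_force: [0.1, 0.3, -1.9]
grip_width: 52.3
finger_force: 30.0
[array([372., 161.]), array([233., 211.])]
shift [-110.7 -275.1   -2. ] turn -0.0 t 2.925 F [-0.6 -1.3 -0.9] w 52.4
```

View pics/g1.png

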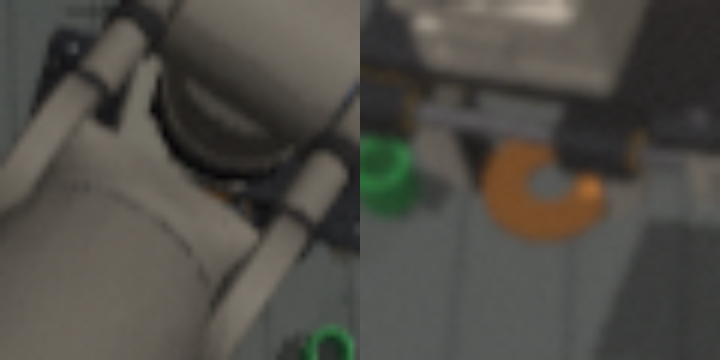

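In the tool's units: -275.1 mm / 600 = -0.4585, -110.7 mm / 600 = -0.1845.

```bash
echo '[{"jaw": 40,"x": -0.1845,"y": -0.4585,"z": 0.025},{"jaw": 40,"x": -0.1845,"y": -0.4585,"z": 0.025},{"jaw": 40,"x": -0.1845,"y": -0.4585,"z": 0.025},{"jaw": 40,"x": -0.1845,"y": -0.4585,"z": 0.025},{"jaw": 40,"x": -0.1845,"y": -0.4585,"z": 0.025}]' > mv.in && python3 -m crank mv.in;echo '[{"jaw": 40},{"jaw": 40}]' > mv.in && python3 -m crank mv.in; python3 go.py 510.5 8.3 95 -0.282
```

```text
time: 3.55
tool_pos: [509.7, 10.4, 280.3]
tcp_rot: [3.141, 0.004, -0.281]
contact_force: [0.6, 0.1, -0.9]
grip_width: 51.9
finger_force: 30.0
time: 3.8
tool_pos: [510.8, 7.7, 281.2]
tcp_rot: [3.141, 0.002, -0.282]
contact_force: [-0.3, -0.1, -0.5]
grip_width: 52.5
finger_force: 30.0
shift [-0.5 -0.5  8.2] turn 0.0 t 3.8 F [-0.3 -0.1 -0.5] w 52.5
```

In the tool's units: 16 mm / 600 = 0.0267, -0.5 mm / 600 = -0.0008.

```bash
echo '[{"jaw": 40,"x": -0.0008,"y": -0.0008,"z": 0.0267},{"jaw": 40,"x": -0.0008,"y": -0.0008,"z": 0.0267}]' > mv.in && python3 -m crank mv.in; python3 - <<'E'
from h import *
cs=[cap("top"),cap("scene")]
X=bot.get_obs()["tool_pos"];print(X, proj(cs[1],[X[0],X[1],X[2]-178+1]),proj(cs[1],[510.5,8.3,75]))
f=lambda c,p:cv2.resize(c["color"][p[1]-30:p[1]+30,p[0]-30:p[0]+30,::-1],None,fx=6,fy=6)
cv2.imwrite("pics/g2.png",np.hstack([f(c,proj(c,[510,8,85]).astype(int)) for c in cs]))
E
```

```text
time: 4.05
tool_pos: [510.3, 7.3, 265.0]
tcp_rot: [3.141, 0.003, -0.284]
contact_force: [0.7, 0.4, -0.6]
grip_width: 52.4
finger_force: 30.0
[510.74093073   7.55198572 266.15031497] [354.16691453 200.78898557] [354.02481851 203.89220472]
```

View pics/g2.png

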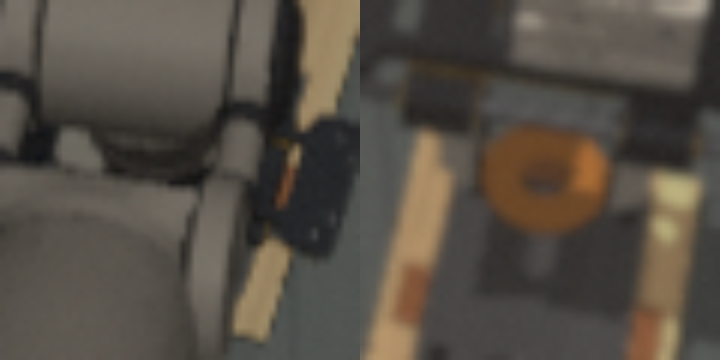

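The scene crop shows the washer held level at about (354,200), with the axle top just below its bore at about (354,204). I'll compute the offset.

```bash
python3 - <<'E'
from h import *
c=cap("scene");X=bot.get_obs()["tool_pos"]
q,a=blob(c,"o",(354,200),13);z=X[2]-178+1
print(q,a,z,ray(c,q,z),X, "axle tip",ray(c,(354.4,204.0),74.5))
E
```

```text
[354.60885609 200.36900369] 271.0 89.45433203821301 [509.7612211    8.77345136] [510.82123287   7.73787184 266.45433204] axle tip [510.5644988    9.28704159]
```

In the tool's units: 30 mm / 600 = 0.05, 20 mm / 600 = 0.0333.

```bash
echo '[{"jaw": 40,"x": 0.0013,"y": -0.0008,"z": 0.0167},{"jaw": 40,"x": 0.0013,"y": -0.0008,"z": 0.0333},{"jaw": 40,"x": 0.0013,"y": -0.0008,"z": 0.05},{"jaw": 40,"x": 0.0013,"y": -0.0008,"z": 0.05}]' > mv.in && python3 -m crank mv.in;python3 go.py 511.3 8.2 25.5 -0.282
```

```text
time: 4.7
tool_pos: [511.1, 9.0, 235.2]
tcp_rot: [3.141, 0.002, -0.282]
contact_force: [0.3, -0.4, -0.3]
grip_width: 52.4
finger_force: 30.0
shift [ 0.5  0.7 31.7] turn -0.0 t 4.7 F [ 0.3 -0.4 -0.3] w 52.4
```

In the tool's units: 31 mm / 600 = 0.0517, 29 mm / 600 = 0.0483.

```bash
echo '[{"jaw": 40,"z": 0.02},{"jaw": 40,"z": 0.0367},{"jaw": 40,"z": 0.0483},{"jaw": 40,"z": 0.0517},{"jaw": 40,"z": 0.0517}]' > mv.in && python3 -m crank mv.in;python3 go.py 511.3 8.2 25 -0.282
```

```text
time: 5.32
tool_pos: [511.5, 8.9, 205.2]
tcp_rot: [3.142, 0.0, -0.282]
contact_force: [1.2, 0.9, -0.7]
grip_width: 52.3
finger_force: 30.0
shift [-0.   0.7  2.2] turn -0.0 t 5.325 F [ 1.2  0.9 -0.7] w 52.3
```

In the tool's units: 3 mm / 600 = 0.005, 2 mm / 600 = 0.0033.

```bash
echo '[{"jaw": 40,"z": 0.0017},{"jaw": 40,"z": 0.0033},{"jaw": 40,"z": 0.005},{"jaw": 40,"z": 0.005}]' > mv.in && python3 -m crank mv.in;echo '[{"jaw": 75},{"jaw": 75},{"jaw": 75},{"jaw": 75,"z": -0.0833},{"jaw": 75,"z": -0.1667}]' > mv.in && python3 -m crank mv.in; python3 go.py 462 -386.5 120 -0.282
```

```text
time: 5.82
tool_pos: [511.5, 8.9, 203.0]
tcp_rot: [-3.142, -0.001, -0.282]
contact_force: [-2.8, -0.4, 5.9]
grip_width: 52.5
finger_force: 30.0
time: 6.45
tool_pos: [511.3, 8.9, 302.9]
tcp_rot: [3.141, 0.002, -0.282]
contact_force: [1.1, -1.0, 0.0]
grip_width: 75.1
finger_force: 0.0
shift [ 62.8 393.4   4.9] turn -0.0 t 6.45 F [ 1.1 -1.   0. ] w 75.1
```

In the tool's units: 393 mm / 600 = 0.655, 63 mm / 600 = 0.105.

```bash
echo '[{"jaw": 60,"x": 0.105,"y": 0.655,"z": 0.0083},{"jaw": 60,"x": 0.105,"y": 0.655,"z": 0.0083},{"jaw": 60,"x": 0.105,"y": 0.655,"z": 0.0083},{"jaw": 60,"x": 0.105,"y": 0.655,"z": 0.0083},{"jaw": 60,"x": 0.105,"y": 0.655,"z": 0.0083}]' > mv.in && python3 -m crank mv.in; echo '[{"jaw": 60,"x": 0.0162,"y": 0.1017},{"jaw": 60,"x": 0.0162,"y": 0.1017},{"jaw": 60,"x": 0.0162,"y": 0.1017},{"jaw": 60,"x": 0.0162,"y": 0.1017}]' > mv.in && python3 -m crank mv.in; python3 - <<'E'
from h import *
cs=[cap("top"),cap("scene")]
for c,p,s in zip(cs,((285,173),(354,213)),((397,188),(205,208))):
    q,a=blob(c,"o",p,14);print("bronze",q,a,ray(c,q,26))
    q,a=blob(c,"g",s,14);print("sleeve",q,a,ray(c,q,16))
f=lambda c,p:cv2.resize(c["color"][p[1]-30:p[1]+30,p[0]-30:p[0]+30,::-1],None,fx=6,fy=6)
cv2.imwrite("pics/g3.png",np.hstack([f(c,proj(c,[510,8,30]).astype(int)) for c in cs]))
E
python3 go.py 462 -386.5 120 -0.282
```

```text
time: 7.08
tool_pos: [472.5, -303.2, 298.3]
tcp_rot: [3.142, -0.0, -0.282]
contact_force: [0.8, -0.7, 0.6]
grip_width: 59.9
finger_force: 0.0
time: 7.58
tool_pos: [465.7, -361.1, 298.3]
tcp_rot: [-3.141, 0.001, -0.281]
contact_force: [-0.1, 0.4, -0.2]
grip_width: 60.3
finger_force: 0.0
bronze [284.08602151 172.77419355] 93.0 [519.90946222  11.6603337 ]
shift [ 3.3 25.4  0.5] turn 0.002 t 7.675 F [ 0.2  0.1 -1.2] w 59.7Traceback (most recent call last):
  File "<stdin>", line 5, in <module>
TypeError: cannot unpack non-iterable NoneType object
```

In the tool's units: 25 mm / 600 = 0.0417, 3.3 mm / 600 = 0.0055.

```bash
python3 - <<'E'
from h import *
cs=[cap("top"),cap("scene")]
f=lambda c,p:cv2.resize(c["color"][p[1]-25:p[1]+25,p[0]-25:p[0]+25,::-1],None,fx=8,fy=8,interpolation=2)
P=[proj(c,[510,8,30]).astype(int) for c in cs];print(P)
cv2.imwrite("pics/g3.png",np.hstack([f(c,p) for c,p in zip(cs,P)]))
E
echo '[{"jaw": 60,"x": 0.0055,"y": 0.0417},{"jaw": 60,"x": 0.0055,"y": 0.0417},{"jaw": 60,"x": 0.0055,"y": 0.0417}]' > mv.in && python3 -m crank mv.in; python3 go.py 462 -386.5 10 -0.282
```

```text
[array([285, 175]), array([352, 213])]
time: 8.15
tool_pos: [461.7, -386.8, 298.3]
tcp_rot: [-3.141, 0.0, -0.282]
contact_force: [0.9, 0.4, -0.1]
grip_width: 59.5
finger_force: 0.0
shift [  0.3  -0.3 110.3] turn -0.0 t 8.15 F [ 0.9  0.4 -0.1] w 59.5
```

View pics/g3.png

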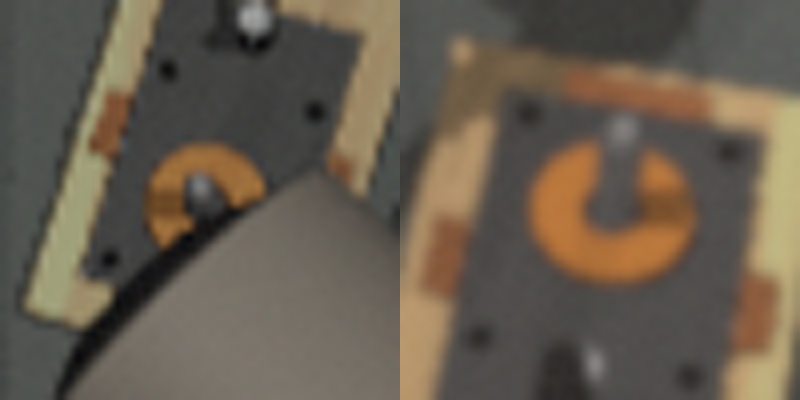

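The bronze washer lies flat around the axle, centred near (612,210) in the scene crop. Next I'll grasp the sleeve.

In the tool's units: 110 mm / 600 = 0.1833, 100 mm / 600 = 0.1667.

```bash
echo '[{"jaw": 60,"x": 0.0005,"y": -0.0005,"z": 0.0917},{"jaw": 60,"x": 0.0005,"y": -0.0005,"z": 0.1667},{"jaw": 60,"x": 0.0005,"y": -0.0005,"z": 0.1833},{"jaw": 60,"x": 0.0005,"y": -0.0005,"z": 0.1833}]' > mv.in && python3 -m crank mv.in; echo '[{"jaw": 15,"z": 0.0017},{"jaw": 15,"z": 0.0017},{"jaw": 15,"z": 0.0017},{"jaw": 15,"z": 0.0017},{"jaw": 15,"z": 0.0017}]' > mv.in && python3 -m crank mv.in; echo '[{"jaw": 15,"z": -0.0833},{"jaw": 15,"z": -0.1667},{"jaw": 15,"z": -0.1917},{"jaw": 15,"z": -0.1917}]' > mv.in && python3 -m crank mv.in; python3 go.py 511.3 8.6 120 -0.282
```

```text
time: 8.65
tool_pos: [462.3, -387.0, 188.8]
tcp_rot: [-3.142, -0.0, -0.282]
contact_force: [-0.7, -0.5, 0.1]
grip_width: 60.2
finger_force: 0.0
time: 9.28
tool_pos: [462.1, -387.4, 188.0]
tcp_rot: [3.141, -0.001, -0.282]
contact_force: [-0.5, 0.3, 5.0]
grip_width: 27.6
finger_force: 30.0
time: 9.78
tool_pos: [461.9, -387.2, 302.9]
tcp_rot: [3.141, -0.001, -0.282]
contact_force: [-0.2, 0.2, -0.1]
grip_width: 27.4
finger_force: 30.0
shift [ -62.8 -393.9    4.5] turn -0.0 t 9.775 F [-0.2  0.2 -0.1] w 27.4
```

In the tool's units: -394 mm / 600 = -0.6567, -63 mm / 600 = -0.105.

```bash
echo '[{"jaw": 15,"x": -0.105,"y": -0.6567,"z": 0.0333},{"jaw": 15,"x": -0.105,"y": -0.6567,"z": 0.0333},{"jaw": 15,"x": -0.105,"y": -0.6567,"z": 0.0333},{"jaw": 15,"x": -0.105,"y": -0.6567,"z": 0.0333},{"jaw": 15,"x": -0.105,"y": -0.6567,"z": 0.0333}]' > mv.in && python3 -m crank mv.in; echo '[{"jaw": 15,"x": -0.0185,"y": -0.1157,"z": 0.0058},{"jaw": 15,"x": -0.0185,"y": -0.1157,"z": 0.0058},{"jaw": 15,"x": -0.0185,"y": -0.1157,"z": 0.0058},{"jaw": 15,"x": -0.0185,"y": -0.1157,"z": 0.0058}]' > mv.in && python3 -m crank mv.in; python3 go.py 511.3 8.6 95 -0.282
```

```text
time: 10.4
tool_pos: [499.8, -75.5, 284.6]
tcp_rot: [-3.142, 0.004, -0.283]
contact_force: [0.6, -0.9, -0.1]
grip_width: 27.3
finger_force: 30.0
time: 10.9
tool_pos: [509.0, -9.1, 282.6]
tcp_rot: [3.141, 0.001, -0.284]
contact_force: [0.2, -0.5, 0.0]
grip_width: 27.5
finger_force: 30.0
shift [ -2.7 -17.6   9.6] turn -0.002 t 10.9 F [ 0.2 -0.5  0. ] w 27.5
```

In the tool's units: -17.6 mm / 600 = -0.0293, 10 mm / 600 = 0.0167.

```bash
echo '[{"jaw": 15,"x": -0.0045,"y": -0.0293,"z": 0.0167},{"jaw": 15,"x": -0.0045,"y": -0.0293,"z": 0.0167},{"jaw": 15,"x": -0.0045,"y": -0.0293,"z": 0.0167},{"jaw": 15,"x": -0.0045,"y": -0.0293,"z": 0.0167}]' > mv.in && python3 -m crank mv.in; python3 - <<'E'
from h import *
cs=[cap("top"),cap("scene")]
c=cs[1];X=bot.get_obs()["tool_pos"]
zb=X[2]-178-7; p=proj(c,[X[0],X[1],zb+13]);print(X,p)
q,a=blob(c,"g",p,15);print(q,a,ray(c,q,zb+13))
P=p.astype(int)
cv2.imwrite("pics/g4.png",cv2.resize(c["color"][P[1]-25:P[1]+25,P[0]-25:P[0]+25,::-1],None,fx=10,fy=10,interpolation=2))
# model: rims
for z in(zb,zb+26): print(z,((proj(c,[X[0],X[1],z])-P+25.5)*10-.5).round())
print(((proj(c,[511,9,75])-P+25.5)*10-.5).round())
E
```

```text
time: 11.4
tool_pos: [511.5, 9.7, 273.4]
tcp_rot: [3.141, -0.0, -0.282]
contact_force: [-0.6, 0.1, 0.3]
grip_width: 27.5
finger_force: 30.0
[511.44889665   9.69564165 273.3781395 ] [355.43756374 198.13949565]
[353.14285714 195.57142857] 7.0 [503.22308693   5.05082985]
88.37813949570517 [255. 286.]
114.37813949570517 [263. 225.]
[248. 315.]
```

View pics/g4.png

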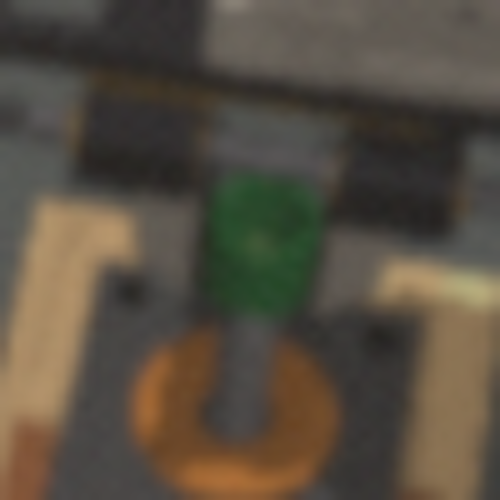

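```bash
cat > fit.py <<'E'
from h import *
from scipy.optimize import minimize
def fit(c,mask,x0y0,X0,r,h,zb):
    # shift cylinder silhouette (radius r, height h, base z) to match mask in crop
    a=np.linspace(0,2*np.pi,60); H,W=mask.shape; s=8
    def sil(p):
        pts=[proj(c,[p[0]+r*np.cos(t),p[1]+r*np.sin(t),z]) for t in a for z in(zb,zb+h)]
        hull=cv2.convexHull(((np.array(pts)-x0y0+.5)*s).astype(np.float32)).astype(np.int32)
        m=np.zeros((H*s,W*s),np.uint8);cv2.fillPoly(m,[hull],1)
        return cv2.resize(m.astype(np.float32),(W,H),interpolation=cv2.INTER_AREA)
    f=lambda p:((sil(p)-mask)**2).sum()
    r_=minimize(f,X0,method="Nelder-Mead",options=dict(initial_simplex=np.array(X0)+[[0,0],[4,0],[0,4]],xatol=.1,fatol=.01))
    return r_.x,r_.fun,mask.sum()
E
python3 - <<'E'
from fit import *
c=cap("scene");X=bot.get_obs()["tool_pos"]
x0,y0=330,175
im=c["color"][y0:y0+45,x0:x0+50].astype(int)
G=im[...,1]-im[...,0]; 
m=(G>12).astype(np.float32); m=(cv2.connectedComponentsWithStats(m.astype(np.uint8))[1]);m=(m==m[198-y0,355-x0]).astype(np.float32)
print(X,fit(c,m,np.array([x0,y0]),X[:2],14,26,X[2]-178-7))
ys,xs=np.nonzero(m);print(xs.min()+x0,xs.max()+x0,ys.min()+y0,ys.max()+y0)
# axle columns: grey stripe within orange rows, darkest G? print red channel rows
for v in range(208,218,2): print(v,c["color"][v,348:362,0])
E
```

```text
[511.43758592   9.71342775 273.36945275] (array([507.98081746,  10.9869245 ]), np.float64(9.1220703125), np.float32(140.0))
351 361 190 204
208 [106 105 101  87  72  71  76  77  82  91  97  96  83  69]
210 [109 108 100  83  72  71  77  79  84  97 107 108 105  95]
212 [106 100  85  72  68  74  77  78  83  95 106 109 107 107]
214 [104  93  70  64  70  76  77  73  75  87 104 108 108 111]
216 [106 101  90  82  78  79  83  83  87  99 106 108 110 110]
```

In the tool's units: 18 mm / 600 = 0.03, 2.9 mm / 600 = 0.0048.

```bash
echo '[{"jaw": 15,"x": 0.0048,"y": 0.0013},{"jaw": 15,"x": 0.0048,"y": 0.0013,"z": 0.0167},{"jaw": 15,"x": 0.0048,"y": 0.0013,"z": 0.03},{"jaw": 15,"x": 0.0048,"y": 0.0013,"z": 0.03}]' > mv.in && python3 -m crank mv.in; python3 go.py 514 8 67 -0.282; echo '[{"jaw": 15,"z": 0.0067},{"jaw": 15,"z": 0.0133},{"jaw": 15,"z": 0.02},{"jaw": 15,"z": 0.02}]' > mv.in && python3 -m crank mv.in; python3 go.py 514 8 67 -0.282
```

```text
time: 12.05
tool_pos: [513.6, 8.3, 254.1]
tcp_rot: [3.141, 0.002, -0.282]
contact_force: [-0.1, -0.2, 0.4]
grip_width: 27.2
finger_force: 30.0
shift [0.5 0.2 9.1] turn -0.0 t 12.05 F [-0.1 -0.2  0.4] w 27.2
time: 12.55
tool_pos: [513.9, 8.3, 242.9]
tcp_rot: [3.141, 0.001, -0.282]
contact_force: [-0.3, 0.8, 0.1]
grip_width: 27.3
finger_force: 30.0
shift [ 0.2  0.3 -2.1] turn -0.0 t 12.55 F [-0.3  0.8  0.1] w 27.3
```

In the tool's units: 26 mm / 600 = 0.0433, 20 mm / 600 = 0.0333.

```bash
echo '[{"jaw": 15,"z": 0.0167},{"jaw": 15,"z": 0.0333},{"jaw": 15,"z": 0.0433},{"jaw": 15,"z": 0.0433}]' > mv.in && python3 -m crank mv.in; echo '[{"jaw": 15,"z": 0.0033},{"jaw": 15,"z": 0.0067},{"jaw": 15,"z": 0.0067}]' > mv.in && python3 -m crank mv.in; python3 go.py 514 8 36 -0.282
```

```text
time: 13.05
tool_pos: [513.8, 8.3, 216.5]
tcp_rot: [3.141, 0.001, -0.282]
contact_force: [0.2, -0.5, 0.6]
grip_width: 27.9
finger_force: 30.0
time: 13.42
tool_pos: [514.1, 8.3, 213.9]
tcp_rot: [-3.142, -0.001, -0.282]
contact_force: [-1.0, -0.3, 5.7]
grip_width: 27.1
finger_force: 30.0
shift [ 0.   0.3 -0.1] turn -0.0 t 13.425 F [-1.  -0.3  5.7] w 27.1
```

In the tool's units: -90 mm / 600 = -0.15, -50 mm / 600 = -0.0833.

```bash
echo '[{"jaw": 60},{"jaw": 60},{"jaw": 60},{"jaw": 60,"z": -0.0833},{"jaw": 90,"z": -0.15}]' > mv.in && python3 -m crank mv.in; python3 go.py 533.5 292.5 120 -0.282
```

```text
time: 14.05
tool_pos: [514.0, 8.3, 304.3]
tcp_rot: [3.141, 0.0, -0.282]
contact_force: [1.6, -0.7, 0.1]
grip_width: 65.9
finger_force: 0.0
shift [ -60.4 -278.4    6.3] turn -0.0 t 14.05 F [ 1.6 -0.7  0.1] w 65.9
```

In the tool's units: -278 mm / 600 = -0.4633, -60 mm / 600 = -0.1.

```bash
echo '[{"jaw": 92,"x": -0.1,"y": -0.4633,"z": 0.01},{"jaw": 92,"x": -0.1,"y": -0.4633,"z": 0.01},{"jaw": 92,"x": -0.1,"y": -0.4633,"z": 0.01},{"jaw": 92,"x": -0.1,"y": -0.4633,"z": 0.01},{"jaw": 92,"x": -0.1,"y": -0.4633,"z": 0.01}]' > mv.in && python3 -m crank mv.in; echo '[{"jaw": 92},{"jaw": 92}]' > mv.in && python3 -m crank mv.in; python3 - <<'E'
from fit import *
cs=[cap("top"),cap("scene")]
for c in cs:
    p=proj(c,[533,292,15]); x0,y0=p.astype(int)-20
    im=c["color"][y0:y0+40,x0:x0+40].astype(int); m=(im.sum(2)>300)&(abs(im[...,0]-im[...,2])<45)
    k,_=cv2.findContours(m.astype(np.uint8),0,1); f=np.zeros(m.shape,np.uint8); cv2.drawContours(f,[max(k,key=cv2.contourArea)],-1,1,-1)
    print(fit(c,f.astype(np.float32),np.array([x0,y0]),[533,292],33,24,3))
c=cs[1];p=proj(c,[511,9,45]).astype(int);print(p)
cv2.imwrite("pics/g5.png",np.hstack([cv2.resize(c["color"][q[1]-25:q[1]+25,q[0]-25:q[0]+25,::-1],None,fx=8,fy=8,interpolation=2) for q in (p,proj(c,[533,292,15]).astype(int))]))
E
python3 go.py 533.5 292.5 8 -0.282
```

```text
time: 14.68
tool_pos: [533.3, 295.0, 296.8]
tcp_rot: [-3.141, 0.0, -0.28]
contact_force: [1.0, -0.1, -0.4]
grip_width: 91.6
finger_force: 0.0
time: 14.92
tool_pos: [533.7, 291.5, 296.8]
tcp_rot: [3.141, 0.0, -0.282]
contact_force: [0.5, 0.3, -0.6]
grip_width: 91.6
finger_force: 0.0
(array([552.15959692, 392.5827347 ]), np.float64(93.3935546875), np.float32(106.0))
(array([526.97086334, 293.94562531]), np.float64(66.149169921875), np.float32(481.0))
[353 210]
shift [ -0.9  -1.6 111.1] turn -0.002 t 15.025 F [ 0.4 -0.   0.4] w 92.0
```

View pics/g5.png

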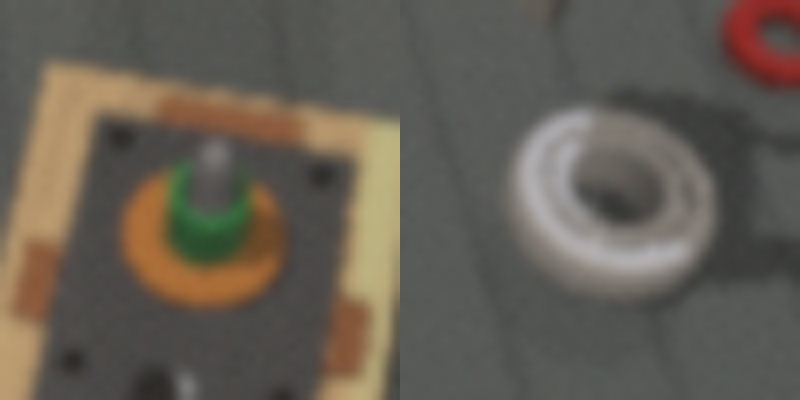

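The sleeve stands on the bronze washer around the axle, at crop (208,215). The wheel is at crop (612,200). I'll aim at the mean of the two camera estimates, (531,292.8).

In the tool's units: 110 mm / 600 = 0.1833, -3.4 mm / 600 = -0.0057.

```bash
echo '[{"jaw": 92,"x": -0.0057,"y": -0.002,"z": 0.0917},{"jaw": 92,"x": -0.0057,"y": -0.002,"z": 0.1667},{"jaw": 92,"x": -0.0057,"y": -0.002,"z": 0.1833},{"jaw": 92,"x": -0.0057,"y": -0.002,"z": 0.1833}]' > mv.in && python3 -m crank mv.in; echo '[{"jaw": 50,"z": 0.0017},{"jaw": 50,"z": 0.0017},{"jaw": 50,"z": 0.0017},{"jaw": 50,"z": 0.0017},{"jaw": 50,"z": 0.0017}]' > mv.in && python3 -m crank mv.in; echo '[{"jaw": 50,"z": -0.0833},{"jaw": 50,"z": -0.1667},{"jaw": 50,"z": -0.1917},{"jaw": 50,"z": -0.1917}]' > mv.in && python3 -m crank mv.in; python3 go.py 511 8.3 115 -0.282
```

```text
time: 15.52
tool_pos: [531.4, 293.6, 187.8]
tcp_rot: [-3.142, -0.0, -0.283]
contact_force: [-0.2, 0.4, 0.5]
grip_width: 91.6
finger_force: 0.0
time: 16.15
tool_pos: [531.0, 294.2, 187.0]
tcp_rot: [-3.141, -0.001, -0.282]
contact_force: [-1.3, -1.5, 5.6]
grip_width: 64.2
finger_force: 30.0
time: 16.65
tool_pos: [530.8, 294.2, 301.6]
tcp_rot: [-3.141, -0.001, -0.282]
contact_force: [0.3, 0.3, -2.2]
grip_width: 64.3
finger_force: 30.0
shift [ 60.6 280.1   8.4] turn -0.0 t 16.65 F [ 0.3  0.3 -2.2] w 64.3
```

In the tool's units: 280 mm / 600 = 0.4667, 60.6 mm / 600 = 0.101.

```bash
echo '[{"jaw": 50,"x": 0.101,"y": 0.4667,"z": 0.02},{"jaw": 50,"x": 0.101,"y": 0.4667,"z": 0.02},{"jaw": 50,"x": 0.101,"y": 0.4667,"z": 0.02},{"jaw": 50,"x": 0.101,"y": 0.4667,"z": 0.02},{"jaw": 50,"x": 0.101,"y": 0.4667,"z": 0.02}]' > mv.in && python3 -m crank mv.in; echo '[{"jaw": 50,"z": 0.0133},{"jaw": 50,"z": 0.0133},{"jaw": 50,"z": 0.0133}]' > mv.in && python3 -m crank mv.in; python3 - <<'E'
from fit import *
c=cap("scene");X=bot.get_obs()["tool_pos"];zb=X[2]-184
p=proj(c,[*X[:2],zb+12]); P=p.astype(int); x0,y0=P-20
im=c["color"][y0:y0+45,x0:x0+40]
cv2.imwrite("pics/g6.png",cv2.resize(im[:,:,::-1],None,fx=12,fy=12,interpolation=2))
print(X,zb,x0,y0)
for z in(zb,zb+24):print(((proj(c,[*X[:2],z])-[x0,y0]+.5)*12-.5).round())
# hub bore (r16.5) and rim outlines predicted at top face
for r in(16.5,33):
    Q=np.array([proj(c,[X[0]+r*np.cos(t),X[1]+r*np.sin(t),zb+24]) for t in np.linspace(0,6.28,60)]);print(r,((Q.min(0)-[x0,y0]+.5)*12).round(),((Q.max(0)-[x0,y0]+.5)*12).round())
Q=np.array([proj(c,[X[0]+33*np.cos(t),X[1]+33*np.sin(t),zb]) for t in np.linspace(0,6.28,60)]);print(((Q.max(0)-[x0,y0]+.5)*12).round())
E
```

```text
time: 17.27
tool_pos: [509.9, 5.8, 286.9]
tcp_rot: [3.141, 0.004, -0.284]
contact_force: [0.1, 1.0, -1.4]
grip_width: 63.9
finger_force: 30.0
time: 17.65
tool_pos: [511.0, 9.5, 280.5]
tcp_rot: [3.141, 0.001, -0.281]
contact_force: [0.2, 0.3, -1.4]
grip_width: 64.1
finger_force: 30.0
[511.05450057   9.46540293 280.81790812] 96.81790811673312 335 176
[248. 282.]
[257. 214.]
16.5 [176. 150.] [339. 281.]
33 [95. 86.] [420. 349.]
[408. 416.]
```

View pics/g6.png

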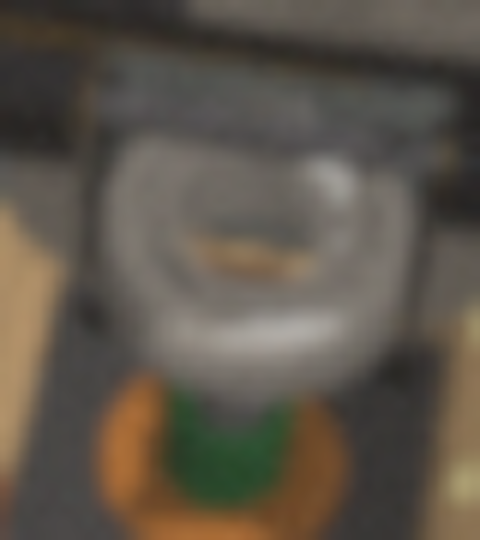

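```bash
echo '[{"jaw": 50,"x": 0.0035,"y": 0.001,"z": 0.0167},{"jaw": 50,"x": 0.0035,"y": 0.001,"z": 0.0367},{"jaw": 50,"x": 0.0035,"y": 0.001,"z": 0.055},{"jaw": 50,"x": 0.0035,"y": 0.001,"z": 0.06},{"jaw": 50,"x": 0.0035,"y": 0.001,"z": 0.06}]' > mv.in && python3 -m crank mv.in; python3 - <<'E'
from fit import *
c=cap("scene");X=bot.get_obs()["tool_pos"];zb=X[2]-184
p=proj(c,[*X[:2],zb+12]); P=p.astype(int); x0,y0=P-20
im=c["color"][y0:y0+45,x0:x0+40]
cv2.imwrite("pics/g7.png",cv2.resize(im[:,:,::-1],None,fx=12,fy=12,interpolation=2))
print(X,zb,x0,y0)
print(((proj(c,[511,9.3,75])-[x0,y0]+.5)*12-.5).round())
for r in(16.5,33):
    Q=np.array([proj(c,[X[0]+r*np.cos(t),X[1]+r*np.sin(t),zb+24]) for t in np.linspace(0,6.28,60)]);print(r,((Q.min(0)-[x0,y0]+.5)*12).round(),((Q.max(0)-[x0,y0]+.5)*12).round())
Q=np.array([proj(c,[X[0]+33*np.cos(t),X[1]+33*np.sin(t),zb]) for t in np.linspace(0,6.28,60)]);print(((Q.max(0)-[x0,y0]+.5)*12).round())
E
```

```text
time: 18.32
tool_pos: [512.9, 7.1, 244.9]
tcp_rot: [3.141, 0.001, -0.282]
contact_force: [0.5, 0.8, -0.5]
grip_width: 64.1
finger_force: 30.0
[513.01201945   7.09999845 245.21427374] 61.214273737965726 333 185
[263. 234.]
16.5 [179. 151.] [337. 281.]
33 [100.  88.] [416. 348.]
[405. 410.]
```

View pics/g7.png

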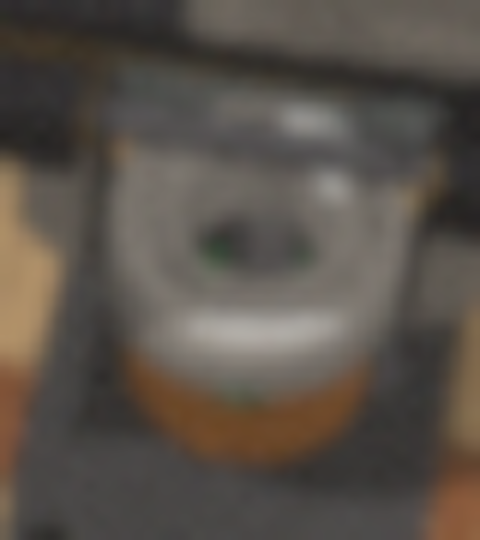

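The wheel is centred over the sleeve: green shows on both sides of the bore, at crop (212,245) and (300,250). I'll lower it gently.

In the tool's units: 10 mm / 600 = 0.0167, 8 mm / 600 = 0.0133.

```bash
echo '[{"jaw": 50,"z": 0.005},{"jaw": 50,"z": 0.01},{"jaw": 50,"z": 0.0133},{"jaw": 50,"z": 0.0167},{"jaw": 50,"z": 0.0167}]' > mv.in && python3 -m crank mv.in
```

```text
time: 19.0
tool_pos: [512.9, 7.2, 235.0]
tcp_rot: [3.141, 0.0, -0.282]
contact_force: [0.1, -0.3, -0.2]
grip_width: 64.4
finger_force: 30.0
```

In the tool's units: 20 mm / 600 = 0.0333, 17 mm / 600 = 0.0283.

```bash
echo '[{"jaw": 50,"z": 0.01},{"jaw": 50,"z": 0.02},{"jaw": 50,"z": 0.0283},{"jaw": 50,"z": 0.0333},{"jaw": 50,"z": 0.0333}]' > mv.in && python3 -m crank mv.in; echo '[{"jaw": 50,"z": 0.0033},{"jaw": 50,"z": 0.005},{"jaw": 50,"z": 0.005}]' > mv.in && python3 -m crank mv.in
```

```text
time: 19.62
tool_pos: [512.9, 7.2, 214.9]
tcp_rot: [3.141, 0.0, -0.282]
contact_force: [0.2, 0.0, -0.2]
grip_width: 63.8
finger_force: 30.0
time: 20.0
tool_pos: [513.0, 7.2, 213.0]
tcp_rot: [-3.142, -0.001, -0.282]
contact_force: [-2.6, 0.0, 5.8]
grip_width: 64.4
finger_force: 30.0
```

In the tool's units: -90 mm / 600 = -0.15, -45 mm / 600 = -0.075.

```bash
echo '[{"jaw": 92},{"jaw": 92},{"jaw": 92},{"jaw": 92,"z": -0.075},{"jaw": 92,"z": -0.15}]' > mv.in && python3 -m crank mv.in; python3 go.py 396 240.9 110 -0.282
```

```text
time: 20.62
tool_pos: [512.8, 7.2, 302.8]
tcp_rot: [3.141, 0.002, -0.282]
contact_force: [0.4, -0.5, -0.7]
grip_width: 92.0
finger_force: 0.0
shift [-177.2 -192.    15. ] turn -0.0 t 20.625 F [ 0.4 -0.5 -0.7] w 92.0
```

In the tool's units: -192 mm / 600 = -0.32, -177.2 mm / 600 = -0.2953.

```bash
echo '[{"jaw": 75,"x": -0.2953,"y": -0.32,"z": 0.025},{"jaw": 75,"x": -0.2953,"y": -0.32,"z": 0.025},{"jaw": 75,"x": -0.2953,"y": -0.32,"z": 0.025},{"jaw": 75,"x": -0.2953,"y": -0.32,"z": 0.025},{"jaw": 75,"x": -0.2953,"y": -0.32,"z": 0.025}]' > mv.in && python3 -m crank mv.in; echo '[{"jaw": 75},{"jaw": 75}]' > mv.in && python3 -m crank mv.in; python3 go.py 396 240.9 5 -0.282
```

```text
time: 21.25
tool_pos: [394.3, 243.4, 287.0]
tcp_rot: [3.141, 0.001, -0.277]
contact_force: [0.2, -0.7, -0.0]
grip_width: 75.2
finger_force: 0.0
time: 21.5
tool_pos: [397.0, 239.9, 287.2]
tcp_rot: [3.141, -0.0, -0.284]
contact_force: [0.1, -0.6, -0.1]
grip_width: 74.9
finger_force: 0.0
shift [ -1.3  -0.7 104.2] turn -0.002 t 21.5 F [ 0.1 -0.6 -0.1] w 74.9
```

Careful with the scale: shifts go in shares of 600 mm and turns go in shares of pi rad. That gives: 104 mm / 600 = 0.1733, 95 mm / 600 = 0.1583.

```bash
echo '[{"jaw": 75,"x": -0.0013,"y": -0.0012,"z": 0.0917},{"jaw": 75,"x": -0.0013,"y": -0.0012,"z": 0.1583},{"jaw": 75,"x": -0.0013,"y": -0.0012,"z": 0.1733},{"jaw": 75,"x": -0.0013,"y": -0.0012,"z": 0.1733}]' > mv.in && python3 -m crank mv.in; echo '[{"jaw": 35,"z": 0.0008},{"jaw": 35,"z": 0.0008},{"jaw": 35,"z": 0.0008},{"jaw": 35,"z": 0.0008},{"jaw": 35,"z": 0.0008}]' > mv.in && python3 -m crank mv.in; echo '[{"jaw": 35,"z": -0.0833},{"jaw": 35,"z": -0.1667},{"jaw": 35,"z": -0.2},{"jaw": 35,"z": -0.2}]' > mv.in && python3 -m crank mv.in; python3 go.py 511.5 8 112 -0.282
```

```text
time: 22.0
tool_pos: [396.4, 241.1, 183.4]
tcp_rot: [3.141, 0.0, -0.284]
contact_force: [0.0, -0.0, -0.2]
grip_width: 75.1
finger_force: 0.0
time: 22.62
tool_pos: [395.7, 241.9, 183.1]
tcp_rot: [-3.141, -0.001, -0.282]
contact_force: [0.2, -0.3, 5.3]
grip_width: 43.6
finger_force: 30.0
time: 23.12
tool_pos: [395.8, 241.9, 303.8]
tcp_rot: [-3.14, -0.003, -0.282]
contact_force: [-0.2, 0.4, -0.8]
grip_width: 43.9
finger_force: 30.0
shift [176.2 192.5  13.9] turn -0.0 t 23.125 F [-0.2  0.4 -0.8] w 43.9
```

In the tool's units: 192.5 mm / 600 = 0.3208, 176 mm / 600 = 0.2933.

```bash
echo '[{"jaw": 35,"x": 0.2933,"y": 0.3208,"z": 0.0233},{"jaw": 35,"x": 0.2933,"y": 0.3208,"z": 0.0233},{"jaw": 35,"x": 0.2933,"y": 0.3208,"z": 0.0233},{"jaw": 35,"x": 0.2933,"y": 0.3208,"z": 0.0233},{"jaw": 35,"x": 0.2933,"y": 0.3208,"z": 0.0233}]' > mv.in && python3 -m crank mv.in; echo '[{"jaw": 35,"z": 0.0333},{"jaw": 35,"z": 0.0333},{"jaw": 35,"z": 0.0333},{"jaw": 35,"z": 0.0333}]' > mv.in && python3 -m crank mv.in; python3 - <<'E'
from fit import *
c=cap("scene");X=bot.get_obs()["tool_pos"];zb=X[2]-180
p=proj(c,[*X[:2],zb+3]); P=p.astype(int); x0,y0=P-20
im=c["color"][y0:y0+45,x0:x0+40]
cv2.imwrite("pics/g8.png",cv2.resize(im[:,:,::-1],None,fx=12,fy=12,interpolation=2))
g=lambda q:((np.array(q)-[x0,y0]+.5)*12-.5).round()
print(X,zb,x0,y0,"tip",g(proj(c,[511,9.3,75])))
for r in(10,23):
    Q=np.array([proj(c,[X[0]+r*np.cos(t),X[1]+r*np.sin(t),zb+6]) for t in np.linspace(0,6.28,60)]);print(r,g(Q.min(0)),g(Q.max(0)))
E
```

```text
time: 23.75
tool_pos: [511.9, 4.7, 286.6]
tcp_rot: [3.141, 0.002, -0.287]
contact_force: [-0.6, 0.8, -1.5]
grip_width: 43.9
finger_force: 30.0
time: 24.25
tool_pos: [511.1, 8.5, 269.2]
tcp_rot: [-3.142, -0.001, -0.281]
contact_force: [1.0, 0.2, 0.3]
grip_width: 44.0
finger_force: 30.0
[511.08556071   8.36416817 269.23474246] 89.23474246419079 334 180 tip [251. 294.]
10 [206. 200.] [302. 279.]
23 [143. 150.] [365. 331.]
```

View pics/g8.png

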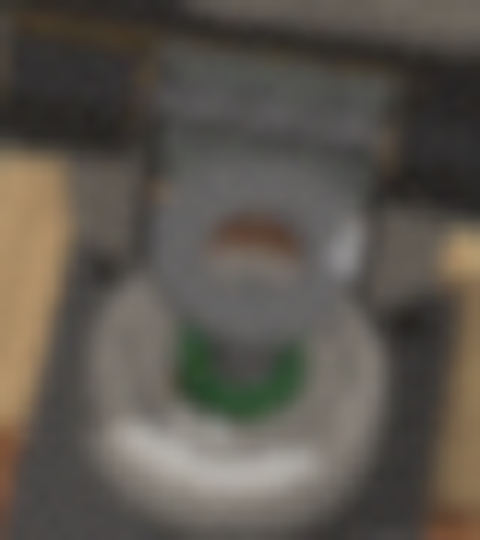

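The zinc washer's bore is at about crop (256,243), nearly concentric with where the axle tip projects. I'll lower it.

In the tool's units: 23 mm / 600 = 0.0383, 20 mm / 600 = 0.0333.

```bash
echo '[{"jaw": 35,"x": -0.0008,"z": 0.0133},{"jaw": 35,"x": -0.0008,"z": 0.025},{"jaw": 35,"x": -0.0008,"z": 0.0333},{"jaw": 35,"x": -0.0008,"z": 0.0383},{"jaw": 35,"x": -0.0008,"z": 0.0383}]' > mv.in && python3 -m crank mv.in; echo '[{"jaw": 35,"z": 0.0033},{"jaw": 35,"z": 0.0067},{"jaw": 35,"z": 0.01},{"jaw": 35,"z": 0.01}]' > mv.in && python3 -m crank mv.in
```

```text
time: 24.92
tool_pos: [510.5, 8.0, 245.4]
tcp_rot: [3.141, 0.001, -0.282]
contact_force: [0.8, 0.3, -1.0]
grip_width: 43.9
finger_force: 30.0
time: 25.42
tool_pos: [510.5, 8.0, 239.5]
tcp_rot: [3.141, 0.0, -0.282]
contact_force: [-0.3, -0.3, -1.6]
grip_width: 43.5
finger_force: 30.0
```

In the tool's units: 5.5 mm / 600 = 0.0092, 4 mm / 600 = 0.0067.

```bash
echo '[{"jaw": 35,"z": 0.0033},{"jaw": 35,"z": 0.0067},{"jaw": 35,"z": 0.0092},{"jaw": 35,"z": 0.0092}]' > mv.in && python3 -m crank mv.in
```

```text
time: 25.92
tool_pos: [510.6, 8.1, 235.0]
tcp_rot: [3.141, -0.001, -0.282]
contact_force: [-2.9, 0.3, 8.7]
grip_width: 43.6
finger_force: 30.0
```

In the tool's units: -70 mm / 600 = -0.1167, -40 mm / 600 = -0.0667.

```bash
echo '[{"jaw": 70},{"jaw": 70},{"jaw": 70},{"jaw": 70,"z": -0.0667},{"jaw": 70,"z": -0.1167}]' > mv.in && python3 -m crank mv.in; python3 go.py 464.6 375 110 -0.282
```

```text
time: 26.55
tool_pos: [510.7, 8.0, 305.1]
tcp_rot: [3.142, -0.0, -0.282]
contact_force: [1.7, -0.1, 0.8]
grip_width: 70.3
finger_force: 0.0
shift [-146.5 -339.6   17.1] turn -0.0 t 26.55 F [ 1.7 -0.1  0.8] w 70.3
```

In the tool's units: -339.6 mm / 600 = -0.566, -146.5 mm / 600 = -0.2442.

```bash
echo '[{"jaw": 70,"x": -0.2442,"y": -0.566,"z": 0.0283},{"jaw": 70,"x": -0.2442,"y": -0.566,"z": 0.0283},{"jaw": 70,"x": -0.2442,"y": -0.566,"z": 0.0283},{"jaw": 70,"x": -0.2442,"y": -0.566,"z": 0.0283},{"jaw": 70,"x": -0.2442,"y": -0.566,"z": 0.0283}]' > mv.in && python3 -m crank mv.in; python3 go.py 464.6 375 110 -0.282
```

```text
time: 27.18
tool_pos: [471.2, 319.8, 289.7]
tcp_rot: [-3.142, -0.0, -0.282]
contact_force: [1.3, 0.3, 0.4]
grip_width: 70.1
finger_force: 0.0
shift [-21.7 -51.2   1.7] turn -0.0 t 27.175 F [1.3 0.3 0.4] w 70.1
```

In the tool's units: -53 mm / 600 = -0.0883, -22.5 mm / 600 = -0.0375.

```bash
echo '[{"jaw": 70,"x": -0.0375,"y": -0.0883,"z": 0.0033},{"jaw": 70,"x": -0.0375,"y": -0.0883,"z": 0.0033},{"jaw": 70,"x": -0.0375,"y": -0.0883,"z": 0.0033},{"jaw": 70,"x": -0.0375,"y": -0.0883,"z": 0.0033}]' > mv.in && python3 -m crank mv.in; python3 go.py 464.6 375 5.5 -0.282
```

```text
time: 27.68
tool_pos: [465.2, 373.7, 287.8]
tcp_rot: [3.141, 0.0, -0.284]
contact_force: [0.2, 0.2, 0.0]
grip_width: 69.8
finger_force: 0.0
shift [ -1.   -1.1 104.3] turn -0.002 t 27.675 F [0.2 0.2 0. ] w 69.8
```

In the tool's units: 104 mm / 600 = 0.1733, 95 mm / 600 = 0.1583.

```bash
echo '[{"jaw": 70,"x": -0.001,"y": -0.0018,"z": 0.0917},{"jaw": 70,"x": -0.001,"y": -0.0018,"z": 0.1583},{"jaw": 70,"x": -0.001,"y": -0.0018,"z": 0.1733},{"jaw": 70,"x": -0.001,"y": -0.0018,"z": 0.1733}]' > mv.in && python3 -m crank mv.in; echo '[{"jaw": 30,"z": 0.0008},{"jaw": 30,"z": 0.0008},{"jaw": 30,"z": 0.0008},{"jaw": 30,"z": 0.0008},{"jaw": 30,"z": 0.0008}]' > mv.in && python3 -m crank mv.in; echo '[{"jaw": 30,"z": -0.0833},{"jaw": 30,"z": -0.1667},{"jaw": 30,"z": -0.2},{"jaw": 30,"z": -0.2}]' > mv.in && python3 -m crank mv.in; python3 go.py 511 8 112 -0.282
```

```text
time: 28.18
tool_pos: [465.2, 375.6, 184.5]
tcp_rot: [-3.141, -0.0, -0.283]
contact_force: [1.0, -0.3, 0.5]
grip_width: 69.8
finger_force: 0.0
time: 28.8
tool_pos: [464.6, 376.3, 183.8]
tcp_rot: [-3.141, -0.001, -0.282]
contact_force: [-0.8, -0.9, 4.2]
grip_width: 38.6
finger_force: 30.0
time: 29.3
tool_pos: [464.7, 376.4, 304.8]
tcp_rot: [-3.139, -0.002, -0.282]
contact_force: [-0.5, 0.8, -0.6]
grip_width: 38.4
finger_force: 30.0
shift [147.  341.   14.3] turn -0.0 t 29.3 F [-0.5  0.8 -0.6] w 38.4
```

In the tool's units: 341 mm / 600 = 0.5683, 147 mm / 600 = 0.245.

```bash
echo '[{"jaw": 30,"x": 0.245,"y": 0.5683,"z": 0.0233},{"jaw": 30,"x": 0.245,"y": 0.5683,"z": 0.0233},{"jaw": 30,"x": 0.245,"y": 0.5683,"z": 0.0233},{"jaw": 30,"x": 0.245,"y": 0.5683,"z": 0.0233},{"jaw": 30,"x": 0.245,"y": 0.5683,"z": 0.0233}]' > mv.in && python3 -m crank mv.in; echo '[{"jaw": 30,"x": 0.04,"y": 0.0933,"z": 0.0033},{"jaw": 30,"x": 0.04,"y": 0.0933,"z": 0.0033},{"jaw": 30,"x": 0.04,"y": 0.0933,"z": 0.0033},{"jaw": 30,"x": 0.04,"y": 0.0933,"z": 0.0033}]' > mv.in && python3 -m crank mv.in; python3 go.py 511 8 92 -0.282
```

```text
time: 29.92
tool_pos: [502.9, 64.4, 289.8]
tcp_rot: [3.141, 0.003, -0.282]
contact_force: [1.0, -0.6, -1.0]
grip_width: 38.4
finger_force: 30.0
time: 30.42
tool_pos: [510.5, 7.3, 289.0]
tcp_rot: [3.142, 0.001, -0.28]
contact_force: [-0.1, 0.8, -0.3]
grip_width: 38.1
finger_force: 30.0
shift [ 0.3 -0.8 19. ] turn 0.002 t 30.425 F [-0.1  0.8 -0.3] w 38.1
```

In the tool's units: 19 mm / 600 = 0.0317, -0.8 mm / 600 = -0.0013.

```bash
echo '[{"jaw": 30,"x": 0.0005,"y": -0.0013,"z": 0.0317},{"jaw": 30,"x": 0.0005,"y": -0.0013,"z": 0.0317},{"jaw": 30,"x": 0.0005,"y": -0.0013,"z": 0.0317}]' > mv.in && python3 -m crank mv.in; python3 - <<'E'
from fit import *
c=cap("scene");X=bot.get_obs()["tool_pos"];zb=X[2]-180.8
p=proj(c,[*X[:2],zb+3]); P=p.astype(int); x0,y0=P-20
im=c["color"][y0:y0+45,x0:x0+40]
cv2.imwrite("pics/g9.png",cv2.resize(im[:,:,::-1],None,fx=12,fy=12,interpolation=2))
I=im.astype(int); m=((I[...,0]-I[...,1])>35).astype(np.uint8); k,_=cv2.findContours(m,0,1); f=np.zeros(m.shape,np.uint8); cv2.drawContours(f,[max(k,key=cv2.contourArea)],-1,1,-1)
print(X,zb,fit(c,f.astype(np.float32),np.array([x0,y0]),X[:2],20,10,zb))
g=lambda q:((np.array(q)-[x0,y0]+.5)*12-.5).round()
print("tip",g(proj(c,[510.6,9.3,75])))
for r in(10,20):
    Q=np.array([proj(c,[X[0]+r*np.cos(t),X[1]+r*np.sin(t),zb+10]) for t in np.linspace(0,6.28,60)]);print(r,g(Q.min(0)),g(Q.max(0)))
E
```

```text
time: 30.8
tool_pos: [511.4, 7.4, 270.9]
tcp_rot: [3.142, -0.0, -0.281]
contact_force: [-0.0, 0.2, -0.5]
grip_width: 38.2
finger_force: 30.0
[511.49749198   7.15114646 271.1299816 ] 90.32998160220336 (array([509.31060233,   9.37404685]), np.float64(43.448974609375), np.float32(153.0))
tip [251. 292.]
10 [202. 188.] [299. 267.]
20 [153. 149.] [347. 307.]
```

View pics/g9.png

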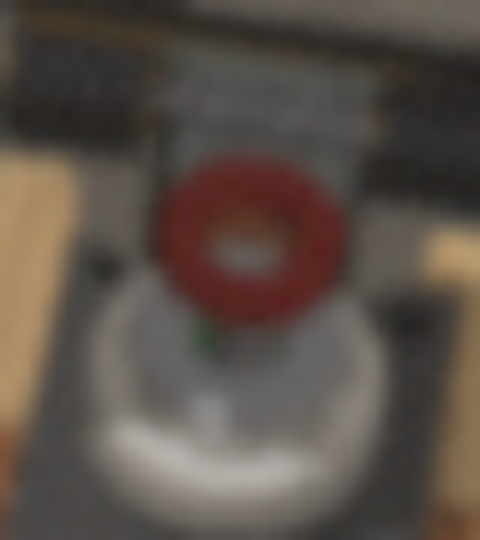

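The collar is centred at about crop (253,240) and the zinc washer lies flat on the sleeve below it. I'll make a small x correction and lower the collar.

In the tool's units: 24 mm / 600 = 0.04, 20 mm / 600 = 0.0333.

```bash
echo '[{"jaw": 30,"x": 0.0018,"y": -0.0005,"z": 0.0133},{"jaw": 30,"x": 0.0018,"y": -0.0005,"z": 0.025},{"jaw": 30,"x": 0.0018,"y": -0.0005,"z": 0.0333},{"jaw": 30,"x": 0.0018,"y": -0.0005,"z": 0.04},{"jaw": 30,"x": 0.0018,"y": -0.0005,"z": 0.04}]' > mv.in && python3 -m crank mv.in; echo '[{"jaw": 30,"z": 0.0033},{"jaw": 30,"z": 0.0067},{"jaw": 30,"z": 0.0067}]' > mv.in && python3 -m crank mv.in
```

```text
time: 31.48
tool_pos: [511.5, 7.2, 245.4]
tcp_rot: [-3.141, 0.004, -0.283]
contact_force: [-2.5, 4.8, -2.4]
grip_width: 38.5
finger_force: 30.0
time: 31.85
tool_pos: [511.4, 7.3, 241.9]
tcp_rot: [-3.141, 0.004, -0.282]
contact_force: [-3.1, 4.3, 1.3]
grip_width: 38.0
finger_force: 30.0
```

```bash
echo '[{"jaw": 30,"x": -0.0012,"y": -0.0015},{"jaw": 30,"x": -0.0012,"y": -0.0015,"z": 0.0017},{"jaw": 30,"x": -0.0012,"y": -0.0015,"z": 0.0017}]' > mv.in && python3 -m crank mv.in
```

```text
time: 32.22
tool_pos: [511.3, 7.8, 241.8]
tcp_rot: [3.141, 0.002, -0.282]
contact_force: [-5.9, 2.4, 8.1]
grip_width: 38.4
finger_force: 30.0
```

Seated, with 8 N pushing back at the expected height. I'll release, retreat and check.

In the tool's units: -100 mm / 600 = -0.1667, -50 mm / 600 = -0.0833.

```bash
echo '[{"jaw": 70},{"jaw": 70},{"jaw": 70},{"jaw": 70,"z": -0.0833},{"jaw": 70,"z": -0.1667}]' > mv.in && python3 -m crank mv.in; echo '[{"jaw": 70,"x": -0.1,"y": -0.3333,"z": -0.1},{"jaw": 70,"x": -0.1,"y": -0.3333,"z": -0.1},{"jaw": 70,"x": -0.1,"y": -0.3333,"z": -0.1},{"jaw": 70,"x": -0.1,"y": -0.3333,"z": -0.1},{"jaw": 70,"x": -0.1,"y": -0.3333,"z": -0.1}]' > mv.in && python3 -m crank mv.in; python3 - <<'E'
from h import *
c=cap("scene");im=c["color"][:,:,::-1]
a=cv2.resize(im[185:245,320:380],(480,480),interpolation=2)
b=cv2.resize(im[130:380,120:560],None,fx=.7,fy=1,interpolation=3)
b=cv2.resize(b,(310,480))
cv2.imwrite("pics/g10.png",np.hstack([a,b]));print(bot.get_obs()["dq"].round(3))
E
```

```text
time: 32.85
tool_pos: [512.1, 7.5, 342.3]
tcp_rot: [3.141, 0.001, -0.282]
contact_force: [1.6, -0.3, 0.5]
grip_width: 69.8
finger_force: 0.0
time: 33.48
tool_pos: [509.9, 218.2, 402.0]
tcp_rot: [-3.141, -0.001, -0.279]
contact_force: [-0.3, 0.0, 0.1]
grip_width: 70.3
finger_force: 0.0
[-0.041 -0.001  0.024 -0.005  0.    -0.004]
```

View pics/g10.png

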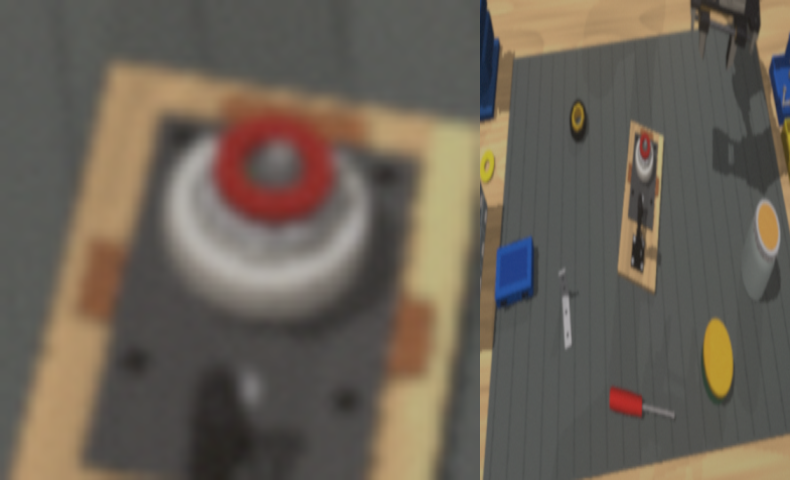

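The collar sits on the axle at crop (275,168) above the wheel, and the bystanders haven't moved. I'll check numerically that the collar lies at its seated height.

```bash
echo '[{"jaw": 70},{"jaw": 70},{"jaw": 70}]' > mv.in && python3 -m crank mv.in | tail -3; python3 - <<'E'
from fit import *
U=[];C=[]
for n in("top","scene"):
    c=cap(n);p=proj(c,[510.6,9,66]);P=p.astype(int);x0,y0=P-16
    I=c["color"][y0:y0+32,x0:x0+32].astype(int); m=((I[...,0]-I[...,1])>50).astype(np.uint8); k,_=cv2.findContours(m,0,1); f=np.zeros(m.shape,np.uint8); cv2.drawContours(f,[max(k,key=cv2.contourArea)],-1,1,-1)
    M=cv2.moments(f,True);C.append(c);U.append((M["m10"]/M["m00"]+x0,M["m01"]/M["m00"]+y0))
    for zb in(55,61,67): print(n,zb,fit(c,f.astype(np.float32),np.array([x0,y0]),[510,9],20,10,zb))
print(tri(C,U), "expect mid z 66")
E
```

```text
contact_force: [0.1, -0.5, -0.7]
grip_width: 70.0
finger_force: 0.0
top 55 (array([512.83655643,   6.43888903]), np.float64(13.049072265625), np.float32(93.0))
top 61 (array([511.96408296,   5.79323542]), np.float64(13.840576171875), np.float32(93.0))
top 67 (array([510.29768944,   5.58478928]), np.float64(14.586669921875), np.float32(93.0))
scene 55 (array([502.84936124,  10.01207602]), np.float64(17.5146484375), np.float32(169.0))
scene 61 (array([506.64498901,   9.20452881]), np.float64(19.626708984375), np.float32(169.0))
scene 67 (array([510.86729622,   8.43696976]), np.float64(21.939697265625), np.float32(169.0))
[511.49245519   6.81906923  71.55882644] expect mid z 66
```

```bash
python3 - <<'E'
from h import *
c=cap("scene")
g=lambda q:((np.array(q)-[320,185]+.5)*8-.5).round()
for n,r,z in(("red top",20,71),("red bore",10,71),("red bottom",20,61),("wheel top",33,53),("wheel bot",33,29)):
    Q=np.array([proj(c,[510+r*np.cos(t),9+r*np.sin(t),z]) for t in np.linspace(0,6.28,90)]);print(n,g(Q.min(0)),g(Q.max(0)))
I=c["color"].astype(int)
for u in(350,353,357): print(u,[(v,*I[v,u]) for v in range(196,228)][::1])
E
```

```text
red top [214. 109.] [340. 213.]
red bore [245. 135.] [308. 186.]
red bottom [212. 127.] [337. 230.]
wheel top [170. 108.] [375. 279.]
wheel bot [167. 150.] [368. 318.]
350 [(196, np.int64(143), np.int64(115), np.int64(86)), (197, np.int64(144), np.int64(104), np.int64(72)), (198, np.int64(139), np.int64(92), np.int64(62)), (199, np.int64(140), np.int64(79), np.int64(57)), (200, np.int64(137), np.int64(62), np.int64(48)), (201, np.int64(137), np.int64(48), np.int64(41)), (202, np.int64(133), np.int64(44), np.int64(39)), (203, np.int64(122), np.int64(45), np.int64(41)), (204, np.int64(111), np.int64(49), np.int64(45)), (205, np.int64(109), np.int64(61), np.int64(54)), (206, np.int64(113), np.int64(61), np.int64(50)), (207, np.int64(126), np.int64(56), np.int64(45)), (208, np.int64(136), np.int64(50), np.int64(43)), (209, np.int64(139), np.int64(47), np.int64(44)), (210, np.int64(131), np.int64(48), np.int64(42)), (211, np.int64(116), np.int64(62), np.int64(60)), (212, np.int64(119), np.int64(98), np.int64(97)), (213, np.int64(136), np.int64(127), np.int64(127)), (214, np.int64(137), np
[... 3237 characters left out ...]
4(129), np.int64(124), np.int64(124)), (215, np.int64(121), np.int64(117), np.int64(113)), (216, np.int64(129), np.int64(124), np.int64(118)), (217, np.int64(155), np.int64(151), np.int64(146)), (218, np.int64(176), np.int64(173), np.int64(167)), (219, np.int64(175), np.int64(172), np.int64(166)), (220, np.int64(158), np.int64(153), np.int64(146)), (221, np.int64(135), np.int64(128), np.int64(120)), (222, np.int64(116), np.int64(111), np.int64(104)), (223, np.int64(103), np.int64(98), np.int64(92)), (224, np.int64(83), np.int64(79), np.int64(74)), (225, np.int64(63), np.int64(60), np.int64(56)), (226, np.int64(58), np.int64(58), np.int64(54)), (227, np.int64(66), np.int64(64), np.int64(62))]
```

The outlines match a seated stack: the predicted collar outline spans rows 109–230, against about 112–222 observed. The wheel's lower edge is predicted at 318 and seen at about 316. Handing in.

```bash
python3 -c "
from plant import bot
print(bot.close_job())"
```

```text
the job is handed in; nothing more can be done
None
```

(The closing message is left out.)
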